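# Clear, try and hold open the gauge box cover

### The arm

A 6-joint arm with a two-finger parallel gripper is mounted at the origin on the work surface. World frame = base frame: x ahead of the robot, y to its left, z up, the work surface at z = 0. Lengths are in m, angles in rad, forces in N, time in s.
With the tool pointing down it reaches from about 0.35 to 0.975 m from the base axis. Payload 4.9 kg.
Tool frame: the origin (TCP) lies at the very end of the fingers, on their centre line; the grasp point (between the pads) lies bot.grip_point_offset behind it (bot.grip_point_offset is the distance from the TCP to the grasp point, in m); z points along the fingers, y is the line along which they close (so a half turn about z gives the same grasp; the last joint's range is limited). The gripper opens to 85 mm and grips with 20 to 120 N. Pads are 22 mm wide; open, the fingers measure 114 mm over their backs; the gripper's body (76 mm by 85 mm) begins 54 mm behind the grasp point. The pads swing forward as they close: fully open they stand 13 mm farther back than shut.
Start: joints at [-1.256, 0.053, 1.613, -0, 1.476, -0.119], TCP at [0.263, -0.567, 0.231] pointing down, gripper open.
Joint ranges: [-3.01, 3.01], [-1.01, 2.22], [0.06, 2.58], [-1.02, 4.17], [0.09, 2.62], [-3.14, 3.14]. Speed limits (rad/s): [2.57, 2.57, 3.14, 3.14, 3.14, 3.14].

### API

Orientations are given as a unit quaternion [x, y, z, w].
In Python, from rig import bot, viewer, sign_off gives the robot as it stands. The module is installed in compiled form; this text tells all that it offers.
- The arm moves only by the tool apply_moves, never from a script. Its argument "motion" is a list of rows, each a list of 7 numbers: the turn, a rotation vector about the tool's x, y, z in units of 5 degrees (1.0 is 5 degrees), then the shift along the tool's x, y, z in units of 50 mm (1.0 is 50 mm), then the opening, from 0 (shut) to 1 (fully open). A call has 1 to 20 rows; each row shifts and turns the commanded pose from where the row before left it, along the tool's axes as they then stand; what a row does not reach is not made up. A row lasts 1/10 s, in which the tool goes at most 50 mm and 8.59 degrees, less where a joint would pass 70% of its speed; a pose out of reach is approached as far as the arm can. A call is refused whole if a number of a shift passes 1 or a number of a turn 1, either way. A call with a gripper value outside its range is refused whole. The fingers move at their own pace and stop on an object; "squeeze" is the grip in N (left out, the last holds). Time passes only in rows, so rows that do not move let the fingers close. It gives the time, the measured TCP pose, the force, the opening and the grip force at its end, in the units of the state.
- bot.observe(): the state, without advancing time (a new reading comes with each control period).
- viewer.grab_frame(name): name is "scene" or "top"; returns (picture, depth): 384x512x3 uint8, blue, green, red; 384x512 float32, m along the optical axis (not along the pixel's ray), 0 where there is no reading.
- viewer.get_calibration(name): a dict with "camera_matrix" (3x3 intrinsics, pixels), "R" (3x3) and "t" (3): a world point X has camera coordinates R X + t. Camera axes: x right, y down, z forward; pixel columns grow to the right and rows downward; lengths in m; the calibration is good to about 2 mm. A picture is of the moment at which its call begins. get_calibration takes no time and is no camera call.
- sign_off(): hands the job in; it is judged then, once.
The state is a dict: "time": time; "q": joint angles; "qvel": joint speeds; "tau": joint torques, N m; "position": TCP position; "ee_rot": TCP orientation; "contact_force": force on the tool from outside, world axes, zero at the start; "moment": the same for the moment, N m; "opening": finger opening in m; "grasp_force": force on a finger pad.
Only numpy, scipy, OpenCV 4.12 (cv2) and the standard library are available. Lean on these libraries where they do the work, as an engineer would, in place of code of your own. Each camera call takes 0.05 s, during which the arm holds its last target. There are 200 camera calls.

### The job

Somebody left a casting on the blue cover of the gauge box: lay it, without dropping it, flat in the empty bay of the black tray. Then, before touching the yellow catch, tug the cover up by its handle to learn whether it is caught; if it is, do not force it but slide the catch back. Lift the cover well open, past 45 degrees but short of upright, and finish while still holding it there so that I can load the gauge; leave everything else where it is.

Things in the scene. Friction and masses are not known exactly. Their poses are not given: they have to be found in the camera images.
- gauge_box: Grey gauge box, 300 (its y) x 220 (its x) x 95 mm high, fixed; origin at the centre of its underside on the bench, x from its front to its rear hinge, z up. The shut blue cover's flat top is 117 mm above the bench, from 120 mm before to 111 mm behind the origin. On the front wall a black catch housing, 110 mm wide, reaches 154 mm before the origin; its top is 85 mm above the bench.
- cover: The blue cover: flat sheet 306 mm wide (box y) x 231 mm, with a black bow handle on top and, under its front edge, a steel hook that hangs into the catch housing. Its frame lies on the hinge line, mid width; parallel to the box's frame when shut.
- cover_angle (a joint): Angle of the blue cover (about 0.7 kg, hinged along the box's y at its rear): 0 = shut, grows as the front edge rises, 1.57 = upright, stop at 1.7. No stay: it falls shut when let go. Caught, it rises only about 0.03 rad (5 to 6 mm at the handle) and stops hard; free, it lifts on with 4 to 8 N at the handle. Gripping the bar may itself change the tool force by some 8 N; a 20 N tug does no harm.
- cover_hinge (a point): Point on the cover's hinge line, mid width: 116 mm behind the box's origin and 98 mm above the bench. Does not move.
- handle_bar (a point): Middle of the round bar of the black bow handle, on its axis: bar 14 mm thick, 120 mm long along the box's y, 35 mm free under it, 186 mm before the hinge line; cover shut: 159 mm above the bench, 70 mm before the box's origin. Best pinched from above across the bar (fingers closing along the box's x); it can turn between the fingers as the cover swings.
- catch: The slide catch: yellow thumb piece on the housing's top, with a hidden bolt that passes over the cover's hook. Origin under the thumb piece, on the housing's top.
- catch_travel (a joint): Travel of the slide catch in m along the box's +y: 0 = fully home (caught), 0.026 = fully back (free), a stop. It stays where it is left and takes about 3 N. Often left part way, from 2 to 22 mm; its bolt is hidden in the housing and lets go somewhere about mid travel, so its place does not tell surely whether the cover is caught.
- thumb (a point): Middle of the catch's yellow thumb piece, 12 (box x) x 16 (box y) x 18 mm high, on the housing's top, 142 mm before the box's origin; this point is 94.5 mm above the bench, 9.5 mm above the housing's top. The cover's front edge is 22 mm behind it; free on both sides along y.
- casting: The bare aluminium casting left on the cover behind the handle: 104 mm long (its x), web 16 mm wide, bolt ears 22 mm across at both ends 12 mm high, round centre boss 30 mm across and 28 mm high, 0.14 kg. Origin under the boss on its underside.
- tray: Black plastic tray, 300 mm (its x) x 250 mm (its y) x 55 mm high, fixed to the bench; origin at the centre of its underside. A divider 50 mm high parts it into two bays: the +y one empty, the -y one with toothed rails holding three castings.
- empty_bay (a point): Centre of the floor of the tray's empty bay, 5 mm above the bench; the bay is 290 mm (tray x) x 117 mm (tray y), its walls reach 50 mm above this floor.
- racked_0: Casting like the first, in the tray's rails. Leave alone.
- racked_1: Casting like the first, in the tray's rails. Leave alone.
- racked_2: Casting like the first, in the tray's rails. Leave alone.
- caliper: Caliper lying on the bench, 150 mm long. Leave alone.
- plug_gauge: Plug gauge lying on the bench, 116 mm long, 20 mm thick. Leave alone.
- deburrer: Deburring tool with blue handle, 150 mm long, lying on the bench. Leave alone.
- carton: Cardboard box 140 x 100 x 70 mm on the bench. Leave alone.
- reject_bin: Red open bin 160 x 110 x 60 mm on the bench. Leave alone.
Not all that is in view belongs to the job. Leave any orange look-alike of the casting alone.

How it is judged:
On the way, in this order (a step that is already met when the one before it is completed fails the run):
1. the casting lies flat and released in the empty bay of the tray (x of casting in the frame of empty_bay between -0.14 and 0.14 m and y of casting in the frame of empty_bay between -0.055 and 0.055 m and z of casting in the frame of empty_bay below 0.006 m and angle between casting's own z axis and vertical below 0.15 rad and linear speed of casting below 0.03 m/s and contact force between the fingers and casting below 0.1 N), for 0.2 s.
2. the cover is tugged up by the fingers (raised by at least 0.012 rad) while the catch is still where it was left (value of joint cover_angle above 0.012 rad and contact force between the fingers and cover above 0.5 N and distance of thumb from where it was at the start of the episode below 0.004 m), for 0.04 s.
At the end, for the whole second after the job is handed in: The cover is held still by the fingers at 0.76 to 1.48 rad, the catch is free of the cover's hook (over 10 mm back), and the casting lies flat and at rest on the floor of the tray's empty bay (value of joint cover_angle between 0.76 and 1.48 rad and velocity of joint cover_angle between -0.1 and 0.1 rad/s and contact force between the fingers and cover above 1 N and value of joint catch_travel above 0.01 m and x of casting in the frame of empty_bay between -0.14 and 0.14 m and y of casting in the frame of empty_bay between -0.055 and 0.055 m and z of casting in the frame of empty_bay below 0.006 m and angle between casting's own z axis and vertical below 0.15 rad and linear speed of casting below 0.03 m/s); the arm keeps its last pose, push and grip.
It fails at once if the caught cover is forced: over 50 N between the cover's hook and the bolt (contact force between cover and catch above 50 N).
It fails at once if the casting is dropped or thrown (over 0.6 m/s out of the fingers) (linear speed of casting above 0.6 m/s and contact force between the fingers and casting below 0.05 N).
It fails at once if a bystander is shifted by more than 25 mm (distance of any of racked_0, racked_1, racked_2, caliper, plug_gauge, deburrer, carton, reject_bin from where it was at the start of the episode above 0.025 m).
It also fails if it takes over 67 s, if anything falls off the work surface, if the arm or the gripper's body presses on something with over 40 N, if the wrist force passes 120 N, or if a joint passes its speed limit or range.

## Working session

There is one attempt and no reset: what is moved stays moved. The work goes in short steps, Python scripts to look and compute and a tool call to move; the robot and the scene stay as the last step left them, time stands still between calls to the robot, and variables do not carry over. Pictures are saved under pics/ and viewed, at most 10 in all, crops included, and the job is handed in when it is done.

Besides the shell and the picture viewer there is one more tool, called after ">>>" by a JSON object that holds its "op" and its "data", one argument or row to a line. apply_moves: Moves the arm, as the interface text tells. Its arguments: {"type":"object","properties":{"motion":{"type":"array","items":{"type":"array","items":{"type":"number"}}},"squeeze":{"type":"number"}},"required":["motion"]}

```bash
mkdir -p pics; cat > h.py <<'E'
import numpy as np, cv2
from rig import bot, viewer, sign_off
def cloud(name):
    im,d=viewer.grab_frame(name); c=viewer.get_calibration(name)
    K,R,t=[np.array(c[k],float) for k in("camera_matrix","R","t")]
    v,u=np.indices(d.shape); P=np.stack([(u-K[0,2])/K[0,0]*d,(v-K[1,2])/K[1,1]*d,d],-1)
    W=(P-t.reshape(3))@R; W[d==0]=np.nan
    return im,d,W
E
python3 - <<'E'
from h import *
for n in("scene","top"):
    im,d,W=cloud(n); cv2.imwrite(f"pics/{n}0.png",im); np.savez(f"{n}0.npz",im=im,d=d,W=W)
    c=viewer.get_calibration(n); print(n,np.array(c["camera_matrix"])[0,0],-np.array(c["R"]).T@np.array(c["t"]).ravel())
print(bot.observe(), bot.grip_point_offset)
E
```

```text
scene 484.15033019925687 [1.40577755 0.5155082  1.17452544]
top 416.05321521182134 [ 0.36877142 -0.01372638  1.63515163]
{'time': 0.1, 'q': array([-1.25602880e+00,  5.33047284e-02,  1.61418920e+00,  4.07315138e-06,
        1.47601074e+00, -1.18990939e-01]), 'qvel': array([ 0.00075174, -0.00105751, -0.00291184, -0.00013441,  0.00029298,
        0.00035237]), 'tau': array([ 2.81880975e-04, -3.94905710e+01, -3.71361601e+01, -1.21551388e-04,
        3.89425404e-03,  1.00727542e-05]), 'position': array([ 0.2625032 , -0.56656153,  0.23015793]), 'ee_rot': array([ 9.76573335e-01,  2.15182729e-01, -9.14148929e-05, -9.51627702e-04]), 'contact_force': array([-0.87420418,  1.4657287 ,  0.0236747 ]), 'moment': array([-0.03811617,  0.03002874,  0.04444121]), 'grasp_force': 0.0, 'opening': 0.08565489374597872} 0.0187
```

View pics/top0.png

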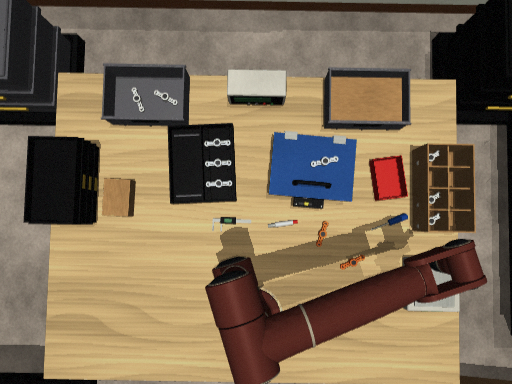

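View pics/scene0.png

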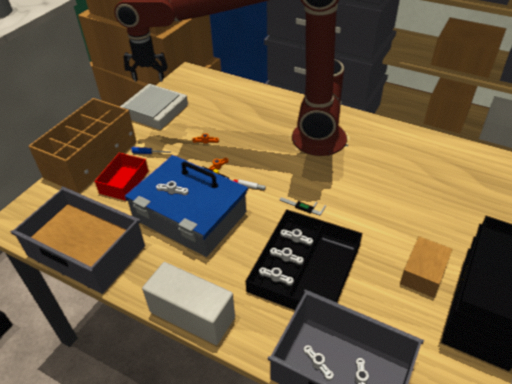

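Top view: the target casting is on the blue cover at (325,161). Things it could be taken for:
- racked castings at (217,143), (217,163) and (217,184)
- loose castings in the dark bin at (137,99) and (165,97)
- castings in the brown rack at (433,155), (433,200) and (433,218)
- orange look-alikes at (322,232) and (352,262)

By the description I choose (325,161). The handle is at (312,183), the catch at about (308,203), and the empty bay at (187,163).

```bash
cat > m.py <<'E'
from h import *
z=np.load("top0.npz"); im,d,W=z["im"],z["d"],z["W"]
c=viewer.get_calibration("top"); K,R,t=[np.array(c[k],float) for k in("camera_matrix","R","t")]; t=t.ravel(); C=-R.T@t
def ray(px,h):
    r=R.T@np.linalg.inv(K)@np.array([px[0],px[1],1.]); return C+r*(h-C[2])/r[2]
hsv=cv2.cvtColor(im,cv2.COLOR_BGR2HSV); H,S,V=hsv[...,0],hsv[...,1],hsv[...,2]
v,u=np.indices(H.shape)
box=lambda a,b,cc,dd:(u>=a)&(u<=b)&(v>=cc)&(v<=dd)
def rect(m,h,hull=True):
    p=np.argwhere(m)[:,::-1].astype(float)
    P=np.array([ray(q,h)[:2] for q in p]); r=cv2.minAreaRect((P*1000).astype(np.float32))
    return r,P
blue=(H>100)&(H<130)&(S>120)&(V>60)&box(262,362,125,208)
r,P=rect(blue,.117); print("cover",r, "z",np.nanmedian(W[blue][:,2])); print(cv2.boxPoints(r))
cast=(S<90)&(V>130)&box(300,348,148,174)
n,l,s,ce=cv2.connectedComponentsWithStats(cast.astype(np.uint8)); k=1+s[1:,4].argmax(); r,P=rect(l==k,.129); print("cast",r,s[k],"z",np.nanpercentile(W[l==k][:,2],[10,50,95]))
w,vv=np.linalg.eigh(np.cov(P.T)); print(" axis",vv[:,1],P.mean(0))
yel=(H>18)&(H<35)&(S>120)&(V>90)&box(285,330,190,212); r,P=rect(yel,.103); print("yellow",r,yel.sum(),"z",W[yel][:,2], "px",np.argwhere(yel).mean(0))
bk=(V<60)&box(285,335,174,191); r,P=rect(bk,.166); print("bar",r,"z",np.nanpercentile(W[bk][:,2],[10,50,90]))
bk=(V<75)&box(285,330,192,212); r,P=rect(bk,.085); print("housing",r,"z",np.nanpercentile(W[bk][:,2],[10,50,90]))
tr=(V<75)&box(160,245,118,210)&(W[...,2]>.045)&(W[...,2]<.07); r,P=rect(tr,.055); print("tray",r); print(cv2.boxPoints(r))
cr=cv2.resize(im[120:215,260:365],None,fx=6,fy=6,interpolation=cv2.INTER_CUBIC); cv2.imwrite("pics/crop1.png",cr)
E
python3 m.py
```

```text
cover ((569.6469116210938, -211.21310424804688), (304.0006103515625, 229.736328125), 85.7577133178711) z 0.1162178675722273
[[ 443.84937  -354.29968 ]
 [ 672.9563   -371.29425 ]
 [ 695.44446   -68.126526]
 [ 466.33752   -51.131958]]
cast ((591.30322265625, -253.27523803710938), (30.137937545776367, 101.64035034179688), 10.47536563873291) [311 156  28  11 134] z [0.12123154 0.13104882 0.14691583]
 axis [-0.23560904  0.97184792] [ 0.58911075 -0.25338149]
yellow ((433.5793762207031, -191.0859375), (11.06322193145752, 14.80050277709961), 0.9595352411270142) 18 z [0.10045887 0.1003797  0.10532175 0.08167129 0.08705685 0.10619841
 0.10130981 0.10506061 0.10316141 0.1040205  0.09673755 0.10311081
 0.10328652 0.10165709 0.09588458 0.10247698 0.10574102 0.10290506] px [203.33333333 306.        ]
bar ((503.42413330078125, -201.05841064453125), (135.35171508789062, 17.728439331054688), 85.75198364257812) z [0.12324021 0.16216797 0.16848998]
housing ((439.3487548828125, -199.78982543945312), (112.99044799804688, 35.04777526855469), 86.18965148925781) z [0.07766465 0.08393383 0.08957911]
tray ((596.774169921875, 219.92408752441406), (326.4302062988281, 277.314697265625), 3.6388072967529297)
[[425.088   347.94318]
 [442.68823  71.18759]
 [768.4603   91.905  ]
 [750.8601  368.66058]]
```

View pics/crop1.png

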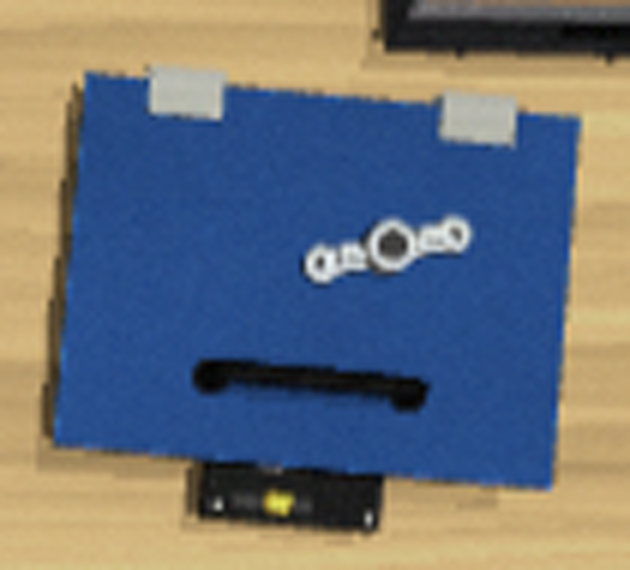

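The crop shows the white casting lying across the rear half of the cover, with its boss at crop (393,245), which is pixel (325,160.5). The handle runs from (210,375) to (410,395), and the yellow thumb is at (280,502). The cover size measures 304 x 230 mm, which matches the description. Next I refine the tray and boss and compute the first moves.

```bash
cat >> h.py <<'E'
from scipy.spatial.transform import Rotation as Ro
def plan(p,yaw):
    s=bot.observe(); r=Ro.from_quat(s["ee_rot"]); x=r.as_matrix()[:,0]; y0=np.degrees(np.arctan2(x[1],x[0]))
    dy=(yaw-y0+180)%360-180
    d=np.array(p)-s["position"]
    T=Ro.from_euler("z",yaw,degrees=True)*Ro.from_euler("x",180,degrees=True)
    print("yaw now",y0.round(2),"turn tz units",(-dy/5).round(2),"tool-frame shift now",(r.inv().apply(d)/.05).round(3),"after turn",(T.inv().apply(d)/.05).round(3),"tilt",np.degrees(np.arccos(-r.as_matrix()[2,2])).round(2))
    print("pos",s["position"].round(4),"F",s["contact_force"].round(1),"t",s["time"],"open",s["opening"],"grip",s["grasp_force"])
E
python3 - <<'E'
exec(open("m.py").read().split("blue=")[0])
print("boss",ray((325.1,160.4),.145), "earcentre", ray((321/6+260-.4,263/6+120-.4),.129), ray((457/6+260-.4,234/6+120-.4),.129))
m=((V<75)&box(160,245,118,210)&(W[...,2]>.046)&(W[...,2]<.075)).astype(np.uint8)
n,l,s,ce=cv2.connectedComponentsWithStats(m); k=1+s[1:,4].argmax(); r,P=rect(l==k,.055); print("tray",r,s[k])
fl=(V<90)&box(160,240,118,210)&(W[...,2]<.02)&(W[...,2]>-.005); n,l,s,ce=cv2.connectedComponentsWithStats(fl.astype(np.uint8)); 
for k in (1+np.argsort(-s[1:,4])[:3]): r,P=rect(l==k,.005); print("floor",r,s[k])
plan([.591,-.253,.2302],102)
E
```

```text
boss [ 0.58856066 -0.25365397  0.145     ] earcentre [ 0.57904146 -0.21255292  0.129     ] [ 0.59819555 -0.29510933  0.129     ]
tray ((584.5327758789062, 204.77127075195312), (299.55377197265625, 248.6897735595703), 3.453828811645508) [170 123  66  81 233]
floor ((584.4037475585938, 272.3463134765625), (291.56292724609375, 115.1895523071289), 3.4845967292785645) [ 171  128   31   74 2077]
floor ((591.8128662109375, 147.84719848632812), (291.3047790527344, 116.99127197265625), 3.500739574432373) [ 202  126   32   75 1554]
floor ((739.8927001953125, 353.7660217285156), (5.0708651542663574e-05, 51.5228271484375), 0.9842557311058044) [160 125  14   1  14]
yaw now 24.85 turn tz units -15.43 tool-frame shift now [ 8.597e+00 -2.929e+00  7.000e-03] after turn [ 4.768e+00  7.730e+00 -1.000e-03] tilt 0.11
pos [ 0.2625 -0.5666  0.2302] F [-0.9  1.5  0. ] t 0.1 open 0.08565489374597872 grip 0.0
```

>>> {"op": "apply_moves", "data": {
  "motion": [
    [0,0,-0.977,0,0,0,1],
    [0,0,-0.977,0,0,0,1],
    [0,0,-0.977,0,0,0,1],
    [0,0,-0.977,0,0,0,1],
    [0,0,-0.977,0,0,0,1],
    [0,0,-0.977,0,0,0,1],
    [0,0,-0.977,0,0,0,1],
    [0,0,-0.977,0,0,0,1],
    [0,0,-0.977,0,0,0,1],
    [0,0,-0.977,0,0,0,1],
    [0,0,-0.977,0,0,0,1],
    [0,0,-0.977,0,0,0,1],
    [0,0,-0.977,0,0,0,1],
    [0,0,-0.977,0,0,0,1],
    [0,0,-0.977,0,0,0,1],
    [0,0,-0.977,0,0,0,1]
  ],
  "squeeze": 40
}}

```text
time: 1.7
position: [0.2626, -0.5667, 0.2305]
ee_rot: [0.621, 0.784, 0.0, -0.001]
contact_force: [0.1, -0.4, -0.8]
opening: 0.0852
grasp_force: 0.0
```

```bash
python3 -c "
from h import *
plan([.5886,-.2537,.2302],103)"
```

```text
yaw now 103.22 turn tz units 0.04 tool-frame shift now [4.604 7.779 0.012] after turn [4.634e+00 7.762e+00 6.000e-03] tilt 0.07
pos [ 0.2626 -0.5667  0.2305] F [ 0.1 -0.4 -0.8] t 1.7 open 0.08519115447468725 grip 0.0
```

12 rows of (0.384, 0.647), then two settle rows.

>>> {"op": "apply_moves", "data": {
  "motion": [
    [0,0,0.02,0.384,0.648,0,1],
    [0,0,0.02,0.384,0.648,0,1],
    [0,0,0,0.384,0.648,0,1],
    [0,0,0,0.384,0.648,0,1],
    [0,0,0,0.384,0.648,0,1],
    [0,0,0,0.384,0.648,0,1],
    [0,0,0,0.384,0.648,0,1],
    [0,0,0,0.384,0.648,0,1],
    [0,0,0,0.384,0.648,0,1],
    [0,0,0,0.384,0.648,0,1],
    [0,0,0,0.384,0.648,0,1],
    [0,0,0,0.384,0.648,0,1],
    [0,0,0,0,0,0,1],
    [0,0,0,0,0,0,1]
  ]
}}

```text
time: 3.1
position: [0.5906, -0.2554, 0.2305]
ee_rot: [0.623, 0.782, -0.0, -0.001]
contact_force: [-1.1, -0.6, 1.2]
opening: 0.0857
grasp_force: 0.0
```

```bash
python3 -c "
from h import *
plan([.5886,-.2537,.121],103)"
```

```text
yaw now 102.91 turn tz units -0.02 tool-frame shift now [ 0.04  -0.028  2.191] after turn [ 0.042 -0.031  2.191] tilt 0.08
pos [ 0.5906 -0.2554  0.2305] F [-1.1 -0.6  1.2] t 3.1 open 0.08574033930740689 grip 0.0
```

>>> {"op": "apply_moves", "data": {
  "motion": [
    [0,0,0,0.04,-0.03,0.4,1],
    [0,0,0,0,0,0.4,1],
    [0,0,0,0,0,0.4,1],
    [0,0,0,0,0,0.4,1],
    [0,0,0,0,0,0.3,1],
    [0,0,0,0,0,0.2,1],
    [0,0,0,0,0,0.08,1],
    [0,0,0,0,0,0,1],
    [0,0,0,0,0,0,0.5],
    [0,0,0,0,0,0,0.3],
    [0,0,0,0,0,0,0],
    [0,0,0,0,0,0,0],
    [0,0,0,0,0,0,0],
    [0,0,0,0,0,0,0],
    [0,0,0,0,0,0,0],
    [0,0,0,0,0,0,0]
  ],
  "squeeze": 40
}}

```text
time: 4.7
position: [0.5891, -0.2546, 0.1232]
ee_rot: [0.624, 0.782, 0.0, 0.001]
contact_force: [-0.7, 1.0, 5.1]
opening: 0.0286
grasp_force: 39.7
```

>>> {"op": "apply_moves", "data": {
  "motion": [
    [0,0,0,0,0,-0.1,0],
    [0,0,0,0,0,-0.3,0],
    [0,0,0,0,0,-0.4,0],
    [0,0,0,0,0,-0.4,0],
    [0,0,0,0,0,-0.4,0],
    [0,0,0,0,0,-0.4,0],
    [0,0,0,0,0,-0.3,0],
    [0,0,0,0,0,-0.1,0],
    [0,0,0,0,0,0,0]
  ]
}}

```text
time: 5.6
position: [0.5889, -0.2546, 0.2432]
ee_rot: [0.624, 0.782, 0.0, 0.001]
contact_force: [-0.1, -0.0, -1.2]
opening: 0.0285
grasp_force: 39.6
```

```bash
python3 -c "
from h import *
plan([.582,.268,.243],183.5)
im,d,W=cloud('scene'); cv2.imwrite('pics/s1.png',cv2.resize(im[90:250,90:300],None,fx=3.5,fy=3.5))"
```

```text
yaw now 102.81 turn tz units -16.14 tool-frame shift now [ 1.0222e+01  2.1830e+00 -3.0000e-03] after turn [-5.0000e-01  1.0441e+01  4.0000e-03] tilt 0.08
pos [ 0.5889 -0.2546  0.2432] F [-0.1 -0.  -1.2] t 5.6 open 0.028500808595835272 grip 39.55796241760254
```

View pics/s1.png

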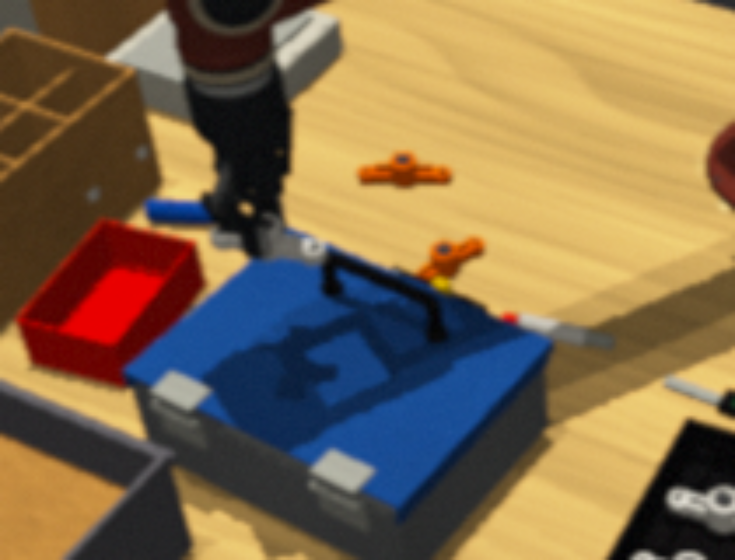

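The casting is held level in the fingers, around crop (280,240). Now I turn it and carry it over to the bay.

>>> {"op": "apply_moves", "data": {
  "motion": [
    [0,0,-0.5,0,0,0,0],
    [0,0,-0.92,0,0,0,0],
    [0,0,-0.92,0,0,0,0],
    [0,0,-0.92,0,0,0,0],
    [0,0,-0.92,0,0,0,0],
    [0,0,-0.92,0,0,0,0],
    [0,0,-0.92,0,0,0,0],
    [0,0,-0.92,0,0,0,0],
    [0,0,-0.92,0,0,0,0],
    [0,0,-0.92,0,0,0,0],
    [0,0,-0.92,0,0,0,0],
    [0,0,-0.92,0,0,0,0],
    [0,0,-0.92,0,0,0,0],
    [0,0,-0.92,0,0,0,0],
    [0,0,-0.92,0,0,0,0],
    [0,0,-0.92,0,0,0,0],
    [0,0,-0.92,0,0,0,0],
    [0,0,-0.92,0,0,0,0],
    [0,0,0,0,0,0,0]
  ]
}}

```text
time: 7.55
position: [0.588, -0.2541, 0.2403]
ee_rot: [-0.031, 1.0, 0.001, -0.001]
contact_force: [-0.1, 0.7, -0.8]
opening: 0.029
grasp_force: 39.5
```

>>> {"op": "apply_moves", "data": {
  "motion": [
    [0,0,0,-0.02,0.2,0,0],
    [0,0,0,-0.02,0.4,0,0],
    [0,0,0,-0.03,0.6,0,0],
    [0,0,0,-0.03,0.6,0,0],
    [0,0,0,-0.03,0.6,0,0],
    [0,0,0,-0.03,0.6,0,0],
    [0,0,0,-0.03,0.6,0,0],
    [0,0,0,-0.03,0.6,0,0],
    [0,0,0,-0.03,0.6,0,0],
    [0,0,0,-0.03,0.6,0,0],
    [0,0,0,-0.03,0.6,0,0],
    [0,0,0,-0.03,0.6,0,0],
    [0,0,0,-0.03,0.6,0,0],
    [0,0,0,-0.03,0.6,0,0],
    [0,0,0,-0.03,0.6,0,0],
    [0,0,0,-0.03,0.6,0,0],
    [0,0,0,-0.03,0.6,0,0],
    [0,0,0,-0.02,0.5,0,0],
    [0,0,0,0,0.3,0,0],
    [0,0,0,0,0,0,0]
  ]
}}

```text
time: 9.55
position: [0.5811, 0.2684, 0.2421]
ee_rot: [-0.032, 0.999, 0.0, -0.0]
contact_force: [0.2, 0.0, -0.5]
opening: 0.0285
grasp_force: 39.7
```

```bash
python3 -c "
from h import *
plan([.582,.268,.0105],183.5)
im,d,W=cloud('scene'); cv2.imwrite('pics/s2.png',cv2.resize(im[120:340,200:400],None,fx=2.7,fy=2.7))"
```

```text
yaw now -176.32 turn tz units 0.04 tool-frame shift now [-0.021 -0.009  4.632] after turn [-0.018 -0.008  4.632] tilt 0.03
pos [0.5811 0.2684 0.2421] F [ 0.2  0.  -0.5] t 9.55 open 0.028545611044041526 grip 39.661211371421814
```

View pics/s2.png

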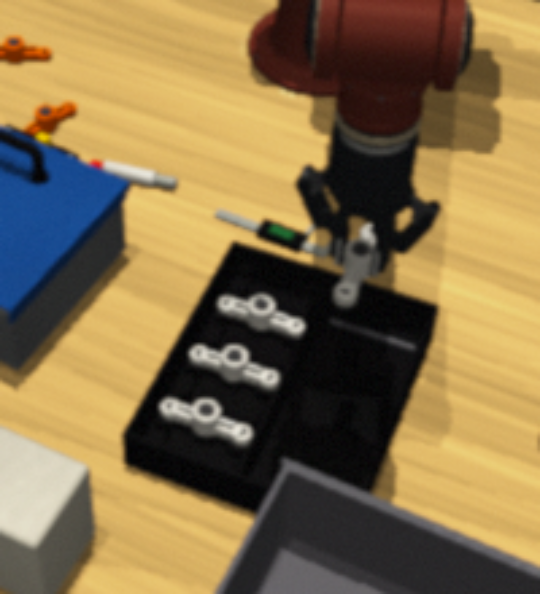

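The casting hangs along the tray's x above the empty bay (crop 355,270). Descend.

>>> {"op": "apply_moves", "data": {
  "motion": [
    [0,0,0,-0.02,-0.01,0.2,0],
    [0,0,0,0,0,0.4,0],
    [0,0,0,0,0,0.5,0],
    [0,0,0,0,0,0.5,0],
    [0,0,0,0,0,0.5,0],
    [0,0,0,0,0,0.5,0],
    [0,0,0,0,0,0.5,0],
    [0,0,0,0,0,0.5,0],
    [0,0,0,0,0,0.4,0],
    [0,0,0,0,0,0.3,0],
    [0,0,0,0,0,0.15,0],
    [0,0,0,0,0,0.1,0],
    [0,0,0,0,0,0.02,0],
    [0,0,0,0,0,0,0],
    [0,0,0,0,0,0,0]
  ]
}}

```text
time: 11.1
position: [0.5841, 0.266, 0.015]
ee_rot: [-0.031, 1.0, 0.0, 0.001]
contact_force: [-0.0, -0.4, -1.5]
opening: 0.029
grasp_force: 39.6
```

>>> {"op": "apply_moves", "data": {
  "motion": [
    [0,0,0,0,0,0.02,0],
    [0,0,0,0,0,0.02,0],
    [0,0,0,0,0,0,0]
  ]
}}

```text
time: 11.4
position: [0.5832, 0.2657, 0.0118]
ee_rot: [-0.031, 1.0, -0.0, -0.0]
contact_force: [-0.9, 0.1, -0.9]
opening: 0.0286
grasp_force: 39.6
```

>>> {"op": "apply_moves", "data": {
  "motion": [
    [0,0,0,0,0,0.02,0],
    [0,0,0,0,0,0.02,0],
    [0,0,0,0,0,0,0]
  ]
}}

```text
time: 11.7
position: [0.5835, 0.2658, 0.0112]
ee_rot: [-0.031, 1.0, -0.0, -0.0]
contact_force: [-3.7, -1.2, 6.2]
opening: 0.0286
grasp_force: 40.4
```

Floor contact felt (6 N up). Open part way, then rise.

>>> {"op": "apply_moves", "data": {
  "motion": [
    [0,0,0,0,0,0,0.36],
    [0,0,0,0,0,0,0.4],
    [0,0,0,0,0,0,0.45],
    [0,0,0,0,0,0,0.5],
    [0,0,0,0,0,0,0.55],
    [0,0,0,0,0,0,0.55],
    [0,0,0,0,0,0,0.55]
  ]
}}

```text
time: 12.4
position: [0.5833, 0.2657, 0.0097]
ee_rot: [-0.031, 1.0, -0.0, -0.0]
contact_force: [0.1, -0.2, -0.1]
opening: 0.0471
grasp_force: 0.0
```

>>> {"op": "apply_moves", "data": {
  "motion": [
    [0,0,0,0,0,-0.1,0.55],
    [0,0,0,0,0,-0.3,0.55],
    [0,0,0,0,0,-0.5,0.55],
    [0,0,0,0,0,-0.6,0.55],
    [0,0,0,0,0,-0.7,0.55],
    [0,0,0,0,0,-0.7,0.55],
    [0,0,0,0,0,-0.7,0.55],
    [0,0,0,0,0,-0.7,0.55],
    [0,0,0,0,0,-0.5,0.55],
    [0,0,0,0,0,0,0.55]
  ]
}}

```text
time: 13.4
position: [0.5856, 0.2665, 0.2575]
ee_rot: [-0.031, 1.0, 0.002, 0.005]
contact_force: [1.1, 0.5, 0.5]
opening: 0.0466
grasp_force: 0.0
```

```bash
python3 -c "
from h import *
plan([.5043,-.2063,.25],85.8)
im,d,W=cloud('scene'); cv2.imwrite('pics/s3.png',cv2.resize(im[120:340,200:400],None,fx=2.7,fy=2.7))"
```

```text
yaw now -176.48 turn tz units 19.54 tool-frame shift now [ 2.205 -9.339  0.099] after turn [-9.55  -0.929  0.15 ] tilt 0.65
pos [0.5856 0.2665 0.2575] F [1.1 0.5 0.5] t 13.4 open 0.046605147314375435 grip 0.0
```

View pics/s3.png

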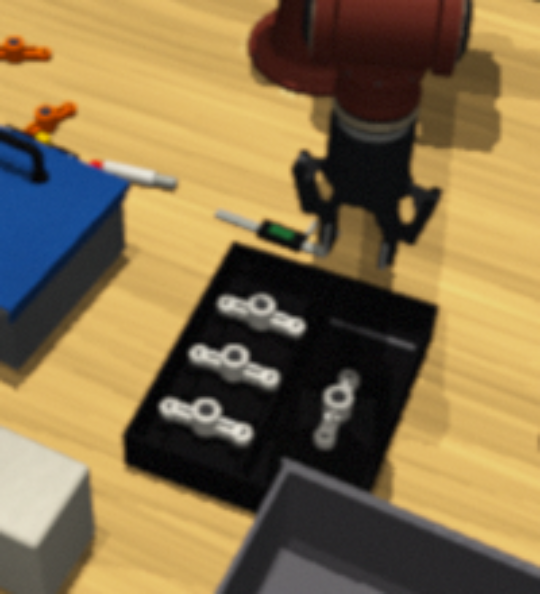

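The casting lies flat and free in the empty bay (crop 338,405). Now turn and go to the handle.

>>> {"op": "apply_moves", "data": {
  "motion": [
    [0,0,0.977,0,0,0,1],
    [0,0,0.977,0,0,0,1],
    [0,0,0.977,0,0,0,1],
    [0,0,0.977,0,0,0,1],
    [0,0,0.977,0,0,0,1],
    [0,0,0.977,0,0,0,1],
    [0,0,0.977,0,0,0,1],
    [0,0,0.977,0,0,0,1],
    [0,0,0.977,0,0,0,1],
    [0,0,0.977,0,0,0,1],
    [0,0,0.977,0,0,0,1],
    [0,0,0.977,0,0,0,1],
    [0,0,0.977,0,0,0,1],
    [0,0,0.977,0,0,0,1],
    [0,0,0.977,0,0,0,1],
    [0,0,0.977,0,0,0,1],
    [0,0,0.977,0,0,0,1],
    [0,0,0.977,0,0,0,1],
    [0,0,0.977,0,0,0,1],
    [0,0,0.977,0,0,0,1]
  ]
}}

```text
time: 15.45
position: [0.5823, 0.2654, 0.2478]
ee_rot: [0.734, 0.68, -0.002, -0.001]
contact_force: [-0.3, -0.6, 0.0]
opening: 0.0853
grasp_force: 0.0
```

>>> {"op": "apply_moves", "data": {
  "motion": [
    [0,0,0,-0.4,-0.04,0,1],
    [0,0,0,-0.6,-0.06,0,1],
    [0,0,0,-0.6,-0.06,0,1],
    [0,0,0,-0.6,-0.06,0,1],
    [0,0,0,-0.6,-0.06,0,1],
    [0,0,0,-0.6,-0.06,0,1],
    [0,0,0,-0.6,-0.06,0,1],
    [0,0,0,-0.6,-0.06,0,1],
    [0,0,0,-0.6,-0.06,0,1],
    [0,0,0,-0.6,-0.06,0,1],
    [0,0,0,-0.6,-0.06,0,1],
    [0,0,0,-0.6,-0.06,0,1],
    [0,0,0,-0.6,-0.06,0,1],
    [0,0,0,-0.6,-0.06,0,1],
    [0,0,0,-0.6,-0.06,0,1],
    [0,0,0,-0.5,-0.05,0,1],
    [0,0,0,-0.25,-0.01,0,1],
    [0,0,0,0,0,0,1],
    [0,0,0,0,0,0,1]
  ]
}}

```text
time: 17.35
position: [0.5012, -0.2066, 0.2493]
ee_rot: [0.732, 0.681, 0.0, -0.001]
contact_force: [0.7, 0.2, -0.4]
opening: 0.0857
grasp_force: 0.0
```

```bash
python3 -c "
from h import *
plan([.5043,-.2063,.141],85.8)"
```

```text
yaw now 85.83 turn tz units 0.01 tool-frame shift now [0.008 0.063 2.165] after turn [0.01  0.062 2.166] tilt 0.07
pos [ 0.5012 -0.2066  0.2493] F [ 0.7  0.2 -0.4] t 17.35 open 0.085702587095292 grip 0.0
```

>>> {"op": "apply_moves", "data": {
  "motion": [
    [0,0,0,0.01,0.06,0.3,1],
    [0,0,0,0,0,0.4,1],
    [0,0,0,0,0,0.4,1],
    [0,0,0,0,0,0.4,1],
    [0,0,0,0,0,0.4,1],
    [0,0,0,0,0,0.26,1],
    [0,0,0,0,0,0,1],
    [0,0,0,0,0,0,0.5],
    [0,0,0,0,0,0,0.3],
    [0,0,0,0,0,0,0],
    [0,0,0,0,0,0,0],
    [0,0,0,0,0,0,0],
    [0,0,0,0,0,0,0],
    [0,0,0,0,0,0,0],
    [0,0,0,0,0,0,0]
  ],
  "squeeze": 40
}}

```text
time: 18.85
position: [0.5065, -0.2072, 0.1428]
ee_rot: [0.733, 0.681, 0.002, 0.002]
contact_force: [5.6, 0.4, -1.2]
opening: 0.0126
grasp_force: 39.0
```

Bar gripped (12.6 mm). Tug upward in small steps.

>>> {"op": "apply_moves", "data": {
  "motion": [
    [0,0,0,0,0,-0.03,0],
    [0,0,0,0,0,-0.03,0],
    [0,0,0,0,0,0,0]
  ]
}}

```text
time: 19.15
position: [0.507, -0.2072, 0.1446]
ee_rot: [0.733, 0.681, 0.002, 0.003]
contact_force: [11.2, -1.8, -7.7]
opening: 0.0122
grasp_force: 39.0
```

>>> {"op": "apply_moves", "data": {
  "motion": [
    [0,0,0,0,0,-0.03,0],
    [0,0,0,0,0,0,0]
  ]
}}

```text
time: 19.35
position: [0.5075, -0.2072, 0.146]
ee_rot: [0.733, 0.681, 0.003, 0.003]
contact_force: [13.5, -2.5, -10.1]
opening: 0.0127
grasp_force: 39.0
```

>>> {"op": "apply_moves", "data": {
  "motion": [
    [0,0,0,0,0,-0.03,0],
    [0,0,0,0,0,0,0]
  ]
}}

```text
time: 19.55
position: [0.508, -0.2073, 0.1475]
ee_rot: [0.733, 0.681, 0.003, 0.004]
contact_force: [16.3, -2.6, -10.9]
opening: 0.0128
grasp_force: 38.9
```

>>> {"op": "apply_moves", "data": {
  "motion": [
    [0,0,0,0,0,-0.03,0],
    [0,0,0,0,0,0,0]
  ]
}}

```text
time: 19.75
position: [0.5083, -0.2073, 0.1485]
ee_rot: [0.733, 0.681, 0.003, 0.004]
contact_force: [18.8, -3.0, -13.7]
opening: 0.0128
grasp_force: 39.3
```

>>> {"op": "apply_moves", "data": {
  "motion": [
    [0,0,0,0,0.04,-0.03,0],
    [0,0,0,0,0,0,0]
  ]
}}

```text
time: 19.95
position: [0.5083, -0.2073, 0.1487]
ee_rot: [0.733, 0.681, 0.002, 0.002]
contact_force: [13.5, -4.1, -14.8]
opening: 0.0125
grasp_force: 39.3
```

```bash
python3 - <<'E'
exec(open("m.py").read().split("blue=")[0])
im,d,W=cloud("top"); 
def fit(im,W):
    hs=cv2.cvtColor(im,cv2.COLOR_BGR2HSV); m=(hs[...,0]>100)&(hs[...,0]<130)&(hs[...,1]>120)&(hs[...,2]>60)&box(266,358,130,205)
    P=W[m]; P=P[np.abs(P[:,2]-.12)<.02]; A=np.c_[P[:,0]-.57,P[:,1]+.21,np.ones(len(P))]
    return np.linalg.lstsq(A,P[:,2],rcond=None)[0],len(P)
print(fit(z["im"],z["W"]),fit(im,W))
E
```

```text
(array([-0.00034403,  0.0011993 ,  0.11620388]), 4608) (array([-0.0308889 ,  0.00198951,  0.12007594]), 3222)
```

>>> {"op": "apply_moves", "data": {
  "motion": [
    [0,0,0,0,0,-0.03,0],
    [0,0,0,0,0,0,0]
  ]
}}

```text
time: 20.2
position: [0.5084, -0.2073, 0.149]
ee_rot: [0.733, 0.681, 0.002, 0.002]
contact_force: [18.0, -6.1, -20.8]
opening: 0.0125
grasp_force: 39.3
```

The cover stops hard at about 0.031 rad: the last two 1.5 mm steps moved it only 0.5 mm while the upward pull rose to 21 N. So it is caught. Lower it, let go, and rise.

>>> {"op": "apply_moves", "data": {
  "motion": [
    [0,0,0,0,-0.01,-0.0,0],
    [0,0,0,0,0,0.07,0],
    [0,0,0,0,-0.02,0.07,0],
    [0,0,0,0,-0.01,0.07,0],
    [0,0,0,0,0,0,0],
    [0,0,0,0,0,0,0.3],
    [0,0,0,0,0,0,0.6],
    [0,0,0,0,0,0,0.8],
    [0,0,0,0,0,0,0.8],
    [0,0,0,0,0,0,0.8],
    [0,0,0,0,0,-0.3,0.8],
    [0,0,0,0,0,-0.5,0.8],
    [0,0,0,0,0,-0.5,0.8],
    [0,0,0,0,0,-0.3,0.6],
    [0,0,0,0,0,0,0.3],
    [0,0,0,0,0,0,0]
  ]
}}

```text
time: 21.8
position: [0.5045, -0.2068, 0.2217]
ee_rot: [0.732, 0.681, 0.0, 0.0]
contact_force: [0.7, -0.5, -0.3]
opening: 0.025
grasp_force: 0.0
```

```bash
python3 -c "
from h import *
plan([.4289,-.2218,.091],85.8)"
```

```text
yaw now 85.81 turn tz units 0.0 tool-frame shift now [-0.41  -1.486  2.615] after turn [-0.41  -1.486  2.615] tilt 0.01
pos [ 0.5045 -0.2068  0.2217] F [ 0.7 -0.5 -0.3] t 21.8 open 0.024992682690637823 grip 0.0
```

>>> {"op": "apply_moves", "data": {
  "motion": [
    [0,0,0,-0.1,-0.37,0,0],
    [0,0,0,-0.1,-0.37,0,0],
    [0,0,0,-0.1,-0.37,0,0],
    [0,0,0,-0.11,-0.376,0,0],
    [0,0,0,0,0,0,0],
    [0,0,0,0,0,0.3,0],
    [0,0,0,0,0,0.4,0],
    [0,0,0,0,0,0.4,0],
    [0,0,0,0,0,0.4,0],
    [0,0,0,0,0,0.4,0],
    [0,0,0,0,0,0.3,0],
    [0,0,0,0,0,0.2,0],
    [0,0,0,0,0,0.1,0],
    [0,0,0,0,0,0.06,0],
    [0,0,0,0,0,0,0]
  ]
}}

```text
time: 23.3
position: [0.4292, -0.222, 0.094]
ee_rot: [0.732, 0.681, 0.0, 0.0]
contact_force: [0.8, 0.9, -0.2]
opening: -0.0
grasp_force: 0.0
```

```bash
python3 -c "
from h import *
plan([.4289,-.2218,.091],85.8)
im,d,W=cloud('scene'); cv2.imwrite('pics/s4.png',cv2.resize(im[120:260,120:280],None,fx=4,fy=4))"
```

```text
yaw now 85.81 turn tz units 0.0 tool-frame shift now [ 0.003 -0.007  0.06 ] after turn [ 0.003 -0.007  0.06 ] tilt 0.03
pos [ 0.4292 -0.222   0.094 ] F [ 0.8  0.9 -0.2] t 23.3 open -4.0068918031099934e-05 grip 0.0
```

View pics/s4.png

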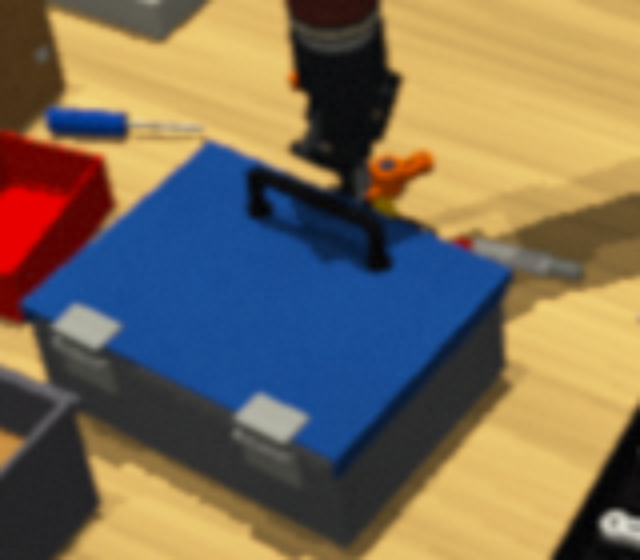

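The shut fingers (crop 352,185) stand just to the -y side of the yellow thumb (385,203). Push along box +y.

>>> {"op": "apply_moves", "data": {
  "motion": [
    [0,0,0,0,0,0.05,0],
    [0,0,0,0.1,0,0,0],
    [0,0,0,0.1,0,0,0],
    [0,0,0,0.1,0,0,0],
    [0,0,0,0.05,0,0,0],
    [0,0,0,0.05,0,0,0]
  ]
}}

```text
time: 23.95
position: [0.4305, -0.202, 0.0916]
ee_rot: [0.732, 0.681, -0.0, 0.0]
contact_force: [-0.1, -2.5, 0.8]
opening: 0.0001
grasp_force: 1.3
```

>>> {"op": "apply_moves", "data": {
  "motion": [
    [0,0,0,0.06,0,0,0],
    [0,0,0,0.06,0,0,0],
    [0,0,0,0,0,0,0]
  ]
}}

```text
time: 24.25
position: [0.431, -0.1955, 0.0915]
ee_rot: [0.732, 0.681, 0.0, -0.0]
contact_force: [-1.1, -1.6, -0.4]
opening: -0.0003
grasp_force: 0.5
```

>>> {"op": "apply_moves", "data": {
  "motion": [
    [0,0,0,0.06,0,0,0],
    [0,0,0,0.06,0,0,0],
    [0,0,0,0,0,0,0]
  ]
}}

```text
time: 24.55
position: [0.4312, -0.194, 0.0918]
ee_rot: [0.732, 0.681, -0.004, 0.004]
contact_force: [-1.2, -17.0, -3.8]
opening: 0.0002
grasp_force: 8.6
```

Hard stop reached (17 N) after roughly 15 mm of catch travel. Back off, rise, and return to the handle.

>>> {"op": "apply_moves", "data": {
  "motion": [
    [0,0,0,-0.2,0,0,0],
    [0,0,0,-0.2,0,0,0],
    [0,0,0,0,0,-0.4,0],
    [0,0,0,0,0,-0.6,0],
    [0,0,0,0,0,-0.6,0.5],
    [0,0,0,0,0,-0.6,1],
    [0,0,0,0,0,-0.4,1],
    [0,0,0,0,0,0,1]
  ]
}}

```text
time: 25.35
position: [0.4315, -0.2108, 0.2249]
ee_rot: [0.732, 0.681, 0.001, 0.003]
contact_force: [0.3, -0.0, 0.2]
opening: 0.0577
grasp_force: 0.0
```

```bash
python3 - <<'E'
exec(open("m.py").read().split("blue=")[0])
plan([.5060,-.2068,.1415],85.8)
im,d,W=cloud("scene"); c=viewer.get_calibration("scene"); Ks,Rs,ts=[np.array(c[k],float) for k in("camera_matrix","R","t")]; ts=ts.ravel()
def ys(im):
    h=cv2.cvtColor(im,cv2.COLOR_BGR2HSV); m=(h[...,0]>22)&(h[...,0]<35)&(h[...,1]>150)&(h[...,2]>110)&box(195,235,155,185)
    p=np.argwhere(m)[:,::-1].mean(0); Cs=-Rs.T@ts; r=Rs.T@np.linalg.inv(Ks)@np.r_[p,1]; return p,m.sum(),(Cs+r*(.0985-Cs[2])/r[2])
print(ys(np.load("scene0.npz")["im"])); print(ys(im))
E
```

```text
yaw now 85.82 turn tz units 0.0 tool-frame shift now [0.193 1.47  1.677] after turn [0.189 1.48  1.669] tilt 0.36
pos [ 0.4315 -0.2108  0.2249] F [ 0.3 -0.   0.2] t 25.35 open 0.0576558193032478 grip 0.0
(array([215.1875, 170.5   ]), np.int64(16), array([ 0.43413449, -0.19050661,  0.0985    ]))
(array([219.8, 172.3]), np.int64(10), array([ 0.43474033, -0.17226104,  0.0985    ]))
```

The catch has moved 18 mm to its stop. Grip the bar again.

>>> {"op": "apply_moves", "data": {
  "motion": [
    [0,0,0,0.09,0.4,0,1],
    [0,0,0,0.1,0.4,0,1],
    [0,0,0,0,0.4,0,1],
    [0,0,0,0,0.28,0,1],
    [0,0,0,0,0,0,1],
    [0,0,0,0,0,0.4,1],
    [0,0,0,0,0,0.4,1],
    [0,0,0,0,0,0.4,1],
    [0,0,0,0,0,0.3,1],
    [0,0,0,0,0,0.1,1],
    [0,0,0,0,0,0,1],
    [0,0,0,0,0,0,0.5],
    [0,0,0,0,0,0,0.3],
    [0,0,0,0,0,0,0],
    [0,0,0,0,0,0,0],
    [0,0,0,0,0,0,0],
    [0,0,0,0,0,0,0],
    [0,0,0,0,0,0,0],
    [0,0,0,0,0,0,0]
  ],
  "squeeze": 40
}}

```text
time: 27.3
position: [0.5065, -0.2061, 0.1421]
ee_rot: [0.732, 0.681, 0.002, 0.002]
contact_force: [7.6, -1.7, -1.7]
opening: 0.0125
grasp_force: 39.0
```

```bash
python3 -c "
from h import *
plan([.5043,-.2063,.141],85.8)
R=.1957;a0=np.arctan2(61,186)
prev=np.array([-R*np.cos(a0),R*np.sin(a0)])
for th in np.arange(.05,1.01,.05):
    p=np.array([-R*np.cos(a0+th),R*np.sin(a0+th)]); print(th.round(2),((p-prev)/.05).round(3)); prev=p"
```

```text
yaw now 85.81 turn tz units 0.0 tool-frame shift now [-0.008 -0.045  0.022] after turn [-0.008 -0.044  0.022] tilt 0.36
pos [ 0.5065 -0.2061  0.1421] F [ 7.6 -1.7 -1.7] t 27.3 open 0.012508156960779502 grip 39.02401506900787
0.05 [0.066 0.184]
0.1 [0.075 0.181]
0.15 [0.084 0.177]
0.2 [0.092 0.172]
0.25 [0.101 0.168]
0.3 [0.109 0.162]
0.35 [0.117 0.157]
0.4 [0.125 0.151]
0.45 [0.132 0.144]
0.5 [0.139 0.137]
0.55 [0.146 0.13 ]
0.6 [0.152 0.123]
0.65 [0.158 0.115]
0.7 [0.164 0.107]
0.75 [0.169 0.099]
0.8 [0.174 0.09 ]
0.85 [0.178 0.081]
0.9 [0.182 0.072]
0.95 [0.185 0.063]
1.0 [0.188 0.054]
```

>>> {"op": "apply_moves", "data": {
  "motion": [
    [0,0,0,0,0.033,-0.092,0],
    [0,0,0,0,0.033,-0.092,0],
    [0,0,0,0,0.038,-0.09,0],
    [0,0,0,0,0,0,0]
  ]
}}

```text
time: 27.7
position: [0.5108, -0.2063, 0.1543]
ee_rot: [0.732, 0.681, 0.001, 0.001]
contact_force: [8.1, -2.2, -9.3]
opening: 0.0123
grasp_force: 39.1
```

Risen 12 mm with only about 8 N: free. Swing on along the arc.

>>> {"op": "apply_moves", "data": {
  "motion": [
    [0,0,0,0,0.038,-0.09,0],
    [0,0,0,0,0.084,-0.177,0],
    [0,0,0,0,0.092,-0.172,0],
    [0,0,0,0,0.101,-0.168,0],
    [0,0,0,0,0.109,-0.162,0],
    [0,0,0,0,0.117,-0.157,0],
    [0,0,0,0,0.125,-0.151,0],
    [0,0,0,0,0.132,-0.144,0],
    [0,0,0,0,0.139,-0.137,0],
    [0,0,0,0,0,0,0]
  ]
}}

```text
time: 28.7
position: [0.557, -0.2097, 0.2256]
ee_rot: [0.732, 0.681, 0.0, 0.0]
contact_force: [-6.8, 0.7, 1.4]
opening: 0.0128
grasp_force: 39.8
```

>>> {"op": "apply_moves", "data": {
  "motion": [
    [0,0,0,0,0.146,-0.13,0],
    [0,0,0,0,0.152,-0.123,0],
    [0,0,0,0,0.158,-0.115,0],
    [0,0,0,0,0.164,-0.107,0],
    [0,0,0,0,0,0,0]
  ]
}}

```text
time: 29.2
position: [0.5879, -0.212, 0.2511]
ee_rot: [0.732, 0.681, 0.0, 0.001]
contact_force: [-8.3, 1.0, 7.1]
opening: 0.0123
grasp_force: 39.8
```

>>> {"op": "apply_moves", "data": {
  "motion": [
    [0,0,0,0,0.169,-0.099,0],
    [0,0,0,0,0.174,-0.09,0],
    [0,0,0,0,0.178,-0.081,0],
    [0,0,0,0,0.182,-0.072,0],
    [0,0,0,0,0,0,0],
    [0,0,0,0,0,0,0]
  ]
}}

```text
time: 29.8
position: [0.6231, -0.2146, 0.2689]
ee_rot: [0.732, 0.681, 0.001, 0.002]
contact_force: [-6.1, 0.3, 8.8]
opening: 0.0124
grasp_force: 40.9
```

```bash
python3 -c "
from h import *
plan([.5043,-.2063,.141],85.8)
im,d,W=cloud('scene'); cv2.imwrite('pics/s5.png',cv2.resize(im[60:320,60:380],None,fx=2.2,fy=2.2))"
```

```text
yaw now 85.83 turn tz units 0.01 tool-frame shift now [-0.004 -2.392  2.55 ] after turn [-0.009 -2.383  2.559] tilt 0.23
pos [ 0.6231 -0.2146  0.2689] F [-6.1  0.3  8.8] t 29.8 open 0.012395359483408216 grip 40.87161183357239
```

View pics/s5.png

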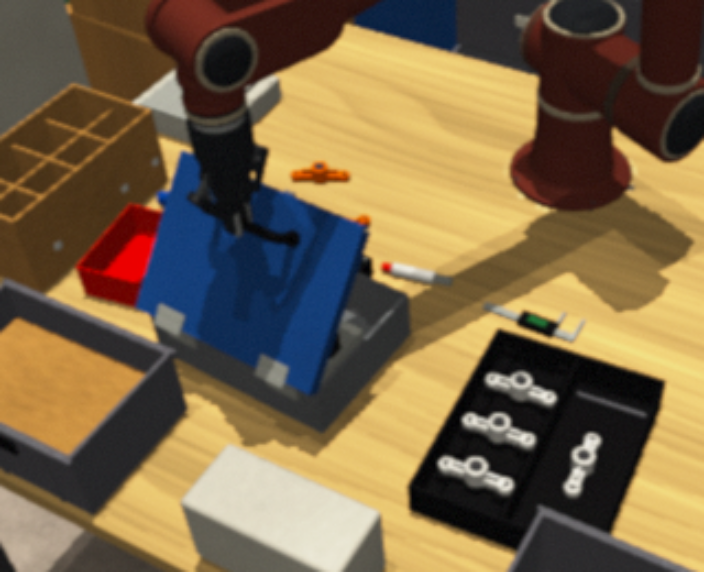

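The cover stands open in the fingers at about 0.93 rad by the bar position, with the casting flat in the bay (585,460) and the bystanders in place. Settle briefly and hand in.

>>> {"op": "apply_moves", "data": {
  "motion": [
    [0,0,0,0,0,0,0],
    [0,0,0,0,0,0,0],
    [0,0,0,0,0,0,0],
    [0,0,0,0,0,0,0],
    [0,0,0,0,0,0,0]
  ]
}}

```text
time: 30.35
position: [0.6229, -0.2146, 0.2688]
ee_rot: [0.732, 0.681, 0.001, 0.002]
contact_force: [-6.3, 0.4, 8.8]
opening: 0.0122
grasp_force: 40.8
```

```bash
python3 -c "
from rig import bot, sign_off
s=bot.observe(); print(s['position'],s['qvel'],s['grasp_force']); print(sign_off())"
```

```text
[ 0.62289199 -0.2146093   0.26884848] [ 0.00045496 -0.00055441 -0.00053715  0.00099652 -0.00038966 -0.00032481] 40.849987864494324
the job is handed in; nothing more can be done
None
```

The job is handed in at about 30 s: the casting lies flat in the empty bay, the tug showed the cover caught, I slid the catch back to its stop, and the arm is holding the cover open at about 0.93 rad (53°); the hand-in gave no verdict.

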